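# Put the canapé board away in the free bay of the board rack

### The arm

A 6-joint arm with a two-finger parallel gripper is mounted at the origin on the work surface. World frame = base frame: x ahead of the robot, y to its left, z up, the work surface at z = 0. Lengths are in m, angles in degrees, forces in N, time in s.
With the tool pointing down it reaches from about 0.4 to 0.825 m from the base axis. Payload 7 kg.
Tool frame: the origin (TCP) lies midway between the tips of the shut fingers; the grasp point (between the pads) lies 19 mm behind it (r.grip_depth is the distance from the TCP to the grasp point, in m); z points along the fingers, y is the line along which they close (so a half turn about z gives the same grasp; the last joint's range is limited). The gripper opens to 88 mm and grips with 3 to 60 N. Pads are 19 mm wide; open, the fingers measure 130 mm over their backs; the gripper's body (78 mm by 193 mm) begins 47 mm behind the grasp point.
Start: joints at [84.689, 20.546, 0.682, 0, -70.136, -16.507], TCP at [0.251, 0.627, 0.227] pointing down, gripper open.
Joint ranges: [-176.03, 176.03], [-82.01, 121.73], [-58.28, 71.71], [-173.87, 95.51], [-174.79, -0.11], [-173.66, 173.66]. Speed limits (degrees/s): [136.94, 136.94, 172.46, 180, 180, 180].

### API

Orientations are given as [roll, pitch, yaw] about the fixed x, y, z axes, in that order (R = Rz(yaw) Ry(pitch) Rx(roll)).
In Python, from plant import r, capture, close_job, search_frame, outline_of gives the robot as it stands.
- The arm moves only by the shell command python3 -m creep 'ROWS' [FORCE]. ROWS is JSON, a list of rows, each a list of 7 numbers: the finger opening in mm, from 0 to 87.6, then the shift along the world's x, y, z in units of 25 mm (1.0 is 25 mm), then the turn, a rotation vector about the world's x, y, z in degrees. In form: [[hand, x, y, z, ax, ay, az], ...]. A call has 1 to 8 rows; each row shifts and turns the commanded pose from where the row before left it; what a row does not reach is not made up. A row lasts 1/12 s, in which the tool goes at most 41.7 mm and 7.16 degrees, less where a joint would pass 70% of its speed; a pose out of reach is approached as far as the arm can. A call is refused whole if a number of a shift passes 1 or a number of a turn 7.16, either way. A call with a gripper value outside its range is refused whole. The fingers move at their own pace and stop on an object; FORCE is the grip in N (left out, the last holds). Time passes only in rows, so rows that do not move let the fingers close. It gives the time, the measured TCP pose, the force, the opening and the grip force at its end, in the units of the state.
- r.get_state(): the state, without advancing time (a new reading comes with each control period).
- capture(name): name is "scene" or "side" or "wrist"; returns a dict with "frame" (420x560x3 uint8, red, green, blue), "K" (3x3 intrinsics, pixels), "origin" and "rotation" of the camera in the world. Camera axes: x right, y down, z forward; pixel columns grow to the right and rows downward; lengths in m; the calibration is good to about 2 mm. A picture is of the moment at which its call begins. There is no depth.
- close_job(): hands the job in; it is judged then, once.
Trained networks look in a picture, given as the dict that the camera call returned (one of the last four; its "shot" number tells which), for a name from the list of things; names that differ only in an ending like _2 or _b are one class to them, and where a whole thing is asked for, a point or a joint stands for the part that bears it (a point fixed in the world has none). Each returns a list of dicts, best first, with "conf" (0 to 1); they miss things now and then, are a little off and sometimes report something else, mostly with a low value. They report only what shows in the picture. A call takes as long as a camera call. They do not tell look-alikes from the thing itself.
- search_frame(picture, target): "bbox" ([left, top, right, bottom] in pixels, round what is visible of it).
- outline_of(picture, target): "region" (420x560 bool, what is visible of it) and "bbox" ([left, top, right, bottom] in pixels, round what is visible of it).
The state is a dict: "time_s": time; "joints": joint angles; "qd": joint speeds; "joint_torque": joint torques, N m; "tcp_pos": TCP position; "eef_rot": TCP orientation; "contact_force": force on the tool from outside, world axes, zero at the start; "moment": the same for the moment, N m; "gripper_width": finger opening in m; "gripper_force": force on a finger pad.
Only numpy, scipy, OpenCV 4.12 (cv2) and the standard library are available. Lean on these libraries where they do the work, as an engineer would, in place of code of your own. Each camera call takes 0.05 s, during which the arm holds its last target. There are 200 camera calls.

### The job

Lift the walnut canapé board out of the steel tray by its brass handle, set it down gently and flat on the counter and let go of it. Then, taking it by its wooden tab or pushing from behind, slide it tab-last into the rack bay that holds the cork mat (the other bay is taken by a slate), until you feel it press lightly against the brass stop at the back; leave it there squarely on the mat. Do not shove it hard, tip it over, or disturb the slate, bucket, bowl or shaker.

Things in the scene. Friction and masses are not known exactly. Their poses are not given: they have to be found in the camera images.
- board: Walnut board, 0.5 kg, loose. Slab 160 (own x) x 110 (y) x 16 mm; origin at the slab's centre on its underside. A wooden tab 34 mm wide, 16 mm thick, runs on from x = -80 to -125 mm. On top a brass handle: bar 60 mm long (x), 12 mm wide (y), centred at x = -8, y = 0, from 34 to 48 mm above the underside. The +x corners are rounded.
- tray: Fixed steel tray in which the board starts, 256 x 166 mm outside (own x, y), inner floor 10 mm above the counter, rim 22 mm above the counter; origin at the centre of its underside.
- rack: Fixed low rack, two bays side by side, open at the front (own -x). 142 mm deep (x), 280 mm wide (y); blue cheeks 12 mm thick at y = -134, 0, +134 with round brass noses; each bay 122 mm wide, centred at y = -67 and +67 mm, its floor the counter; a clear glass top lies 56 to 64 mm above the counter. Origin at the centre of its underside.
- stop: Low brass stop bar across the back of both bays, 14 mm high; origin on its front face (the face a board meets), at counter height, in the middle of the rack's width; x points out of the back.
- mat: Cork mat, 156 x 104 mm, 1 mm thick and let into the counter, nothing catches on it; lies in the free bay and sticks out of its front by 28 mm. Origin at its centre on the counter, x towards the back of the bay. When the board is home against the stop, its origin is over the mat's origin with axes alike.
- slate: Dark slate plate, 156 x 104 x 14 mm, loose, 0.6 kg, filling the other bay. Origin at the centre of its underside.
- bucket: Steel ice bucket, radius 60 mm, 130 mm high, loose. Origin at the centre of its underside.
- amber_bowl: Amber glass bowl, radius 42 mm, 50 mm high, loose. Origin at the centre of its underside.
- shaker: Aluminium cocktail shaker, radius 34 mm, 150 mm high, loose. Origin at the centre of its underside.
There are look-alikes about, which are no part of the job. Of the things that look like the board, the middle-sized one is meant.

How it is judged:
By the outcome, as a careful person would: the job done as asked, in the order asked, and still so for the second after the job is handed in, with the robot touching nothing.
It also fails if it takes over 61 s, if anything falls off the work surface, if the arm or the gripper's body presses on something with over 40 N, if the wrist force passes 120 N, or if a joint passes its speed limit or range.

## Working session

There is one attempt and no reset: what is moved stays moved. The work goes in short steps, Python scripts to look and compute and a shell command to move; the robot and the scene stay as the last step left them, time stands still between calls to the robot, and variables do not carry over. Pictures are saved under pics/ and viewed, at most 10 in all, crops included, and the job is handed in when it is done.

```bash
ls; mkdir -p pics; cat > h.py <<'E'
import numpy as np,cv2
from plant import r,capture,close_job,search_frame,outline_of
def proj(c,P):
    P=np.atleast_2d(P);q=(P-np.array(c["origin"]))@np.array(c["rotation"]);q=q@np.array(c["K"]).T
    return q[:,:2]/q[:,2:]
def ray(c,uv,z):
    uv=np.atleast_2d(uv);d=np.c_[uv,np.ones(len(uv))]@np.linalg.inv(c["K"]).T@np.array(c["rotation"]).T
    o=np.array(c["origin"]);return o+d*((z-o[2])/d[:,2:])
def save(c,n): cv2.imwrite("pics/"+n,c["frame"][:,:,::-1])
E
python3 - <<'E'
from h import *
for n in ["scene","side"]:
    c=capture(n);save(c,n+"1.png");print(n,np.round(c["origin"],3),np.round(c["rotation"],2).tolist())
    for t in ["board","tray","rack","stop","mat","slate","bucket","amber_bowl","shaker"]:
        for d in search_frame(c,t)[:4]: print(t,round(d["conf"],2),np.round(d["bbox"]).tolist(), np.round(ray(c,[(d["bbox"][0]+d["bbox"][2])/2,(d["bbox"][1]+d["bbox"][3])/2],0)[0],3))
E
```

```text
pics
scene [1.244 0.151 1.112] [-147.9, -0.52, 90.82]Traceback (most recent call last):
  File "<stdin>", line 5, in <module>
  File "h.py", line 8, in ray
    o=np.array(c["origin"]);return o+d*((z-o[2])/d[:,2:])
                                                 ~^^^^^^
IndexError: too many indices for array: array is 1-dimensional, but 2 were indexed
```

View pics/scene1.png

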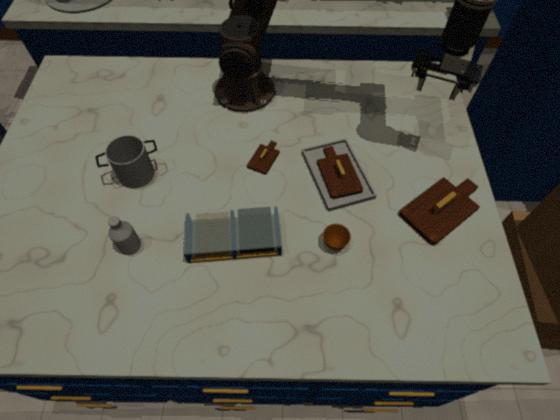

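The scene shows three board look-alikes: small (264,158), middle-sized in the tray (340,175) and large (440,210). I choose the middle one, in the tray. The rack is at (232,235); its left bay looks tan (cork, 212,225) and the right one is dark (slate, 258,225). The camera rotation is given as Euler angles, so I'm fixing the helper.

```bash
cat > h.py <<'E'
import numpy as np,cv2
from scipy.spatial.transform import Rotation as Ro
from plant import r,capture,close_job,search_frame,outline_of
def RR(c): return Ro.from_euler("xyz",c["rotation"],degrees=True).as_matrix()
def proj(c,P):
    P=np.atleast_2d(P);q=(P-np.array(c["origin"]))@RR(c);q=q@np.array(c["K"]).T
    return q[:,:2]/q[:,2:]
def ray(c,uv,z):
    uv=np.atleast_2d(uv);d=np.c_[uv,np.ones(len(uv))]@np.linalg.inv(c["K"]).T@RR(c).T
    o=np.array(c["origin"]);return o+d*((z-o[2])/d[:,2:])
def save(c,n): cv2.imwrite("pics/"+n,c["frame"][:,:,::-1])
E
python3 - <<'E'
from h import *
import pickle
C={}
for n in ["scene","side"]:
    c=capture(n);save(c,n+"1.png");C[n]=c;print(n,np.round(c["origin"],3),np.round(c["rotation"],2).tolist())
    for t in ["board","tray","rack","stop","mat","slate","bucket","amber_bowl","shaker"]:
        for d in search_frame(c,t)[:4]: print(t,round(d["conf"],2),np.round(d["bbox"]).tolist(), np.round(ray(c,[(d["bbox"][0]+d["bbox"][2])/2,(d["bbox"][1]+d["bbox"][3])/2],0)[0],3))
    for t in ["board","tray","mat","slate","rack"]:
        for d in outline_of(c,t)[:3]:
            m=d["region"].astype(np.uint8)
            z={"board":.026,"tray":.022,"mat":0,"slate":.014,"rack":.064}[t]
            b=cv2.minAreaRect(ray(c,np.argwhere(m)[:,::-1],z)[:,:2].astype(np.float32)*1000)
            print("  outl",t,round(d["conf"],2),np.round(d["bbox"]),np.round(b[0]),np.round(b[1]),round(b[2],1))
pickle.dump(C,open("c1.pkl","wb"))
s=C["scene"]["frame"][130:275,170:390]
cv2.imwrite("pics/crop1.png",cv2.resize(s,None,fx=3.6,fy=3.6,interpolation=cv2.INTER_CUBIC)[:,:,::-1])
E
```

```text
scene [1.244 0.151 1.112] [-147.9, -0.52, 90.82]
board 0.92 [318.0, 148.0, 366.0, 200.0] [0.403 0.354 0.   ]
board 0.69 [250.0, 139.0, 278.0, 174.0] [0.334 0.087 0.   ]
board 0.62 [403.0, 178.0, 477.0, 245.0] [0.548 0.659 0.   ]
tray 0.61 [301.0, 141.0, 377.0, 214.0] [0.419 0.344 0.   ]
rack 0.74 [182.0, 204.0, 283.0, 262.0] [0.64 0.   0.  ]
stop 0.91 [190.0, 251.0, 276.0, 260.0] [0.715 0.01  0.   ]
stop 0.26 [301.0, 141.0, 378.0, 210.0] [0.409 0.347 0.   ]
mat 0.55 [193.0, 250.0, 227.0, 257.0] [ 0.709 -0.062  0.   ]
bucket 0.97 [94.0, 135.0, 157.0, 191.0] [ 0.371 -0.387  0.   ]
amber_bowl 0.97 [324.0, 223.0, 350.0, 251.0] [0.646 0.323 0.   ]
shaker 0.92 [106.0, 219.0, 144.0, 252.0] [ 0.655 -0.327  0.   ]
  outl board 0.85 [246. 140. 281. 174.] [353.  89.] [ 81. 143.] 60.8
  outl board 0.68 [318. 149. 366. 201.] [408. 335.] [213. 117.] 16.9
  outl board 0.56 [401. 177. 477. 245.] [538. 665.] [152. 287.] 38.4
  outl tray 0.81 [303. 140. 378. 213.] [414. 334.] [268. 175.] 18.5
  outl tray 0.51 [189. 250. 278. 263.] [728.  15.] [ 18. 252.] 6.2
  outl mat 0.4 [194. 251. 231. 258.] [711. 
[... 773 characters left out ...]
218.0, 322.0, 253.0] [0.585 0.069 0.   ]
bucket 0.57 [317.0, 331.0, 410.0, 418.0] [ 0.451 -0.327  0.   ]
amber_bowl 0.85 [267.0, 158.0, 294.0, 182.0] [0.686 0.347 0.   ]
shaker 0.57 [418.0, 273.0, 455.0, 328.0] [ 0.727 -0.285  0.   ]
shaker 0.5 [149.0, 166.0, 251.0, 244.0] [0.392 0.347 0.   ]
  outl board 0.95 [152. 117. 238. 154.] [521. 657.] [183. 298.] 39.8
  outl board 0.61 [199. 254. 254. 284.] [325.  76.] [ 84. 139.] 66.5
  outl tray 0.85 [154. 168. 254. 245.] [402. 329.] [267. 182.] 18.2
  outl mat 0.83 [318. 247. 361. 286.] [596. -65.] [ 64. 103.] 7.2
  outl slate 0.67 [289. 221. 320. 254.] [574.  63.] [ 66. 116.] 5.4
  outl rack 0.73 [289. 184. 396. 285.] [638.  -7.] [181. 305.] 6.1
```

View pics/side1.png

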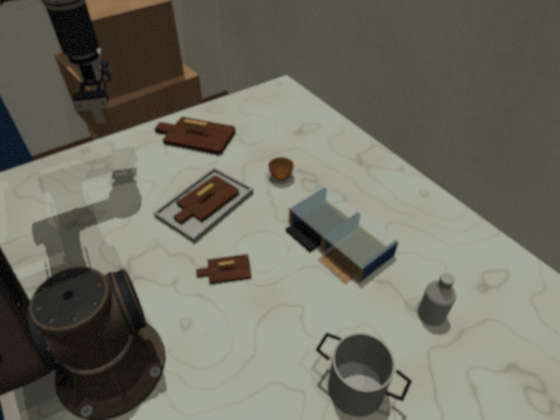

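View pics/crop1.png

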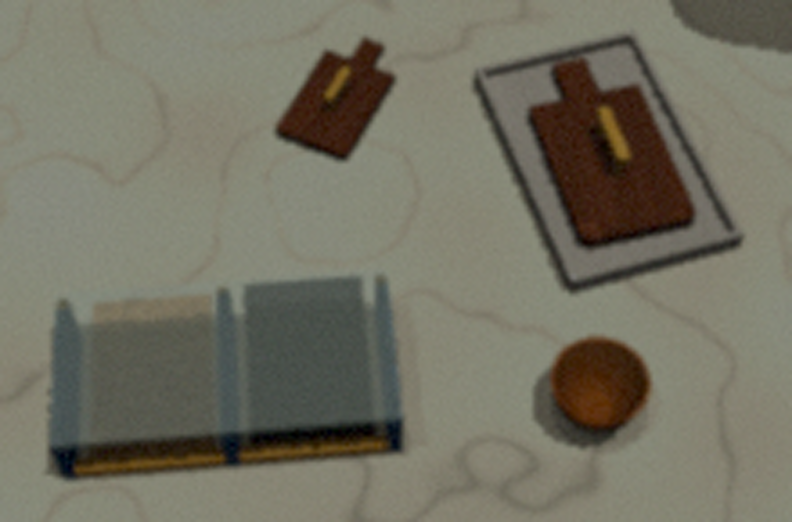

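The side view shows the same layout. The mat strip sticks out of the near-right bay at (338,267), the slate edge is at (303,236), and the tray board is at (205,198). In the crop, the middle board's brass handle is at (615,135), i.e. scene (341,167), with the tab towards the robot. The cork mat shows at scene (212,216) in the left (-y) bay. Next I'll fit the models to the masks.

```bash
cat > fit.py <<'E'
from h import *
from scipy.optimize import minimize
def box(x0,x1,y0,y1,z0,z1): return np.array([[x,y,z] for x in(x0,x1) for y in(y0,y1) for z in(z0,z1)])
M={"board":[box(-.08,.08,-.055,.055,0,.016),box(-.125,-.08,-.017,.017,0,.016),box(-.038,.022,-.006,.006,.034,.048)],
"tray":[box(-.128,.128,-.083,.083,0,.022)],
"rack":[box(-.071,.071,-.14,.14,0,.064)],
"slate":[box(-.078,.078,-.052,.052,0,.014)]}
def render(c,m,p,z,S=4):
    im=np.zeros((420*S,560*S),np.uint8);a=np.radians(p[2]);Rz=np.array([[np.cos(a),-np.sin(a),0],[np.sin(a),np.cos(a),0],[0,0,1]])
    for b in m:
        q=(proj(c,b@Rz.T+[p[0],p[1],z])+.5)*S
        cv2.fillConvexPoly(im,cv2.convexHull(np.round(q).astype(np.int32)),1)
    return cv2.resize(im.astype(np.float32),(560,420),interpolation=cv2.INTER_AREA)
def fit(views,name,p0,z):
    def f(p):
        e=0
        for c,m in views:
            g=render(c,M[name],p,z);e+=np.abs(g-m).sum()/m.sum()
        return e/len(views)
    p0=np.array(p0,float)
    s=np.vstack([p0]+[p0+d for d in np.diag([.01,.01,5])])
    o=minimize(f,p0,method="Nelder-Mead",options=dict(initial_simplex=s,xatol=1e-4,fatol=1e-5,maxiter=150))
    return o.x,o.fun
def mask(c,name,near,tol=30):
    """outline whose bbox centre is near pixel"""
    for d in outline_of(c,name):
        b=d["bbox"]
        if np.hypot((b[0]+b[2])/2-near[0],(b[1]+b[3])/2-near[1])<tol: return d["region"].astype(np.float32)
E
python3 - <<'E'
from fit import *
px={"board":[(342,175),(205,199),(.40,.335,17)],"tray":[(340,177),(204,206),(.405,.33,18)],"rack":[(232,232),(343,233),(.66,0,6)]}
V={k:[[],[]] for k in px}
for i,n in enumerate(["scene","side"]*2):
    c=capture(n)
    for k in px:
        m=mask(c,k,px[k][i%2],20)
        if m is not None: V[k][i%2].append((c,m))
for k in px:
    z=.010 if k=="board" else 0
    for j in (0,1):
        if V[k][j]: p,e=fit(V[k][j],k,px[k][2],z);print(k,j,len(V[k][j]),np.round(p,4),round(e,3))
    p,e=fit(V[k][0]+V[k][1],k,px[k][2],z);print(k,"all",np.round(p,4),round(e,3))
s=r.get_state();print(s["time_s"],s["tcp_pos"],s["eef_rot"],s["gripper_width"])
E
```

```text
board 0 2 [ 0.4234  0.342  16.0374] 0.042
board 1 2 [ 0.4211  0.3448 16.2508] 0.059
board all [ 0.4224  0.343  15.9854] 0.059
tray 0 2 [ 0.4061  0.3364 18.8946] 0.913
tray 1 2 [ 0.4048  0.3388 18.7134] 0.866
tray all [ 0.4048  0.3378 18.6435] 0.899
rack 0 2 [6.5600e-01 6.3000e-03 6.3341e+00] 0.073
rack 1 2 [0.6594 0.0094 5.6117] 0.167
rack all [0.6572 0.0079 6.2003] 0.126
2.4 [0.2508808  0.6265908  0.22655883] [ 1.79998246e+02 -7.68762156e-04 -2.18180579e+01] 0.08738253848812624
```

```bash
python3 -m creep '[[60,0.55,-0.95,-0.25,0,0,6.3],[60,0.55,-0.95,-0.25,0,0,6.3],[60,0.55,-0.95,-0.25,0,0,6.3],[60,0.55,-0.95,-0.25,0,0,6.3],[60,0.55,-0.95,-0.25,0,0,6.3],[60,0.55,-0.95,-0.25,0,0,6.3],[60,0.55,-0.95,-0.25,0,0,0],[60,0.55,-0.95,-0.25,0,0,0]]'
python3 -m creep '[[60,0.55,-0.95,-0.25,0,0,0],[60,0.55,-0.95,-0.25,0,0,0],[60,0.55,-0.95,-0.25,0,0,0],[60,0.5,-0.98,-0.25,0,0,0],[60,0,0,0,0,0,0],[60,0,0,0,0,0,0]]'
python3 - <<'E'
from fit import *
c=capture("wrist");save(c,"w1.png");print(c["origin"],c["rotation"])
for d in outline_of(c,"board"):
    print(d["conf"],d["bbox"])
    m=d["region"].astype(np.float32)
    p,e=fit([(c,m)],"board",(.4224,.343,16),.01);print(np.round(p,4),e)
s=r.get_state();print(s["time_s"],s["tcp_pos"],s["eef_rot"],s["contact_force"])
E
```

```text
time_s: 3.07
tcp_pos: [0.3614, 0.4355, 0.1765]
eef_rot: [-180.0, -0.0, 16.0]
contact_force: [1.4, 0.2, 1.0]
gripper_width: 0.0601
gripper_force: 0.0
time_s: 3.57
tcp_pos: [0.4151, 0.3396, 0.1515]
eef_rot: [180.0, 0.0, 15.9]
contact_force: [0.4, 0.4, 0.2]
gripper_width: 0.0599
gripper_force: 0.0
[0.48127082 0.35907436 0.31012245] [ 1.65024682e+02 -1.88527281e-02 -7.41778212e+01]
0.77 [227.2, 106.5, 343.0, 304.1]
[ 0.4201  0.3437 15.8425] 0.11197659373283386
0.64 [0.4, 1.9, 130.3, 66.0]
[-4.200e-02  4.286e-01  1.410e+02] 1.0
3.6667 [0.41488608 0.3413048  0.15193772] [-1.79972008e+02 -4.07700549e-02  1.59661536e+01] [-0.01245615  0.88423852  0.01915272]
```

View pics/w1.png

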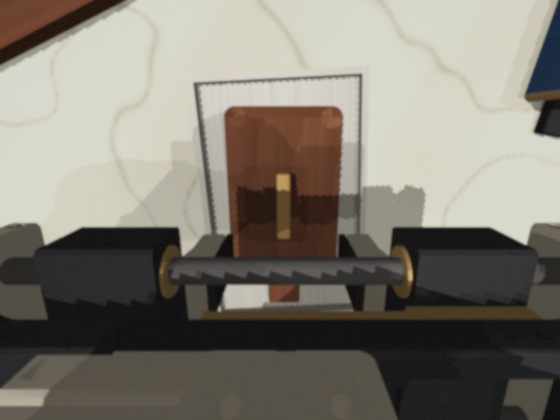

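The wrist view shows the brass handle (284,206) centred between the fingers, with the slab below it and the tab at (284,290). The position agrees with the fit, so I'm descending and gripping.

```bash
python3 -m creep '[[60,0,0.0,-0.8,0,0,0],[60,0,0,-0.8,0,0,0],[60,0,0,-0.8,0,0,0],[60,0,0,-0.8,0,0,0],[60,0,0,-0.8,0,0,0],[60,0,0,-0.5,0,0,0],[60,0,0,-0.3,0,0,0],[60,0,0,0,0,0,0]]' 30
python3 -m creep '[[8,0,0,0,0,0,0],[8,0,0,0,0,0,0],[8,0,0,0,0,0,0],[8,0,0,0,0,0,0],[8,0,0,0,0,0,0],[8,0,0,0,0,0,0]]' 30
```

```text
time_s: 4.33
tcp_pos: [0.4138, 0.341, 0.0302]
eef_rot: [179.9, 0.1, 16.0]
contact_force: [-0.2, 0.1, 0.9]
gripper_width: 0.0603
gripper_force: 0.0
time_s: 4.83
tcp_pos: [0.4148, 0.341, 0.032]
eef_rot: [-180.0, -0.0, 16.0]
contact_force: [0.1, -0.4, -0.6]
gripper_width: 0.0255
gripper_force: 0.0
```

```bash
python3 -m creep '[[8,0,0,0,0,0,0],[8,0,0,0,0,0,0],[8,0,0,0,0,0,0],[8,0,0,0,0,0,0],[8,0,0,0,0,0,0],[8,0,0,0,0,0,0]]' 30
python3 -m creep '[[8,0,0,0.2,0,0,0],[8,0,0,0.4,0,0,0],[8,0,0,0.5,0,0,0],[8,0,0,0.5,0,0,0],[8,0,0,0.5,0,0,0],[8,0,0,0.5,0,0,0],[8,0,0,0.5,0,0,0],[8,0,0,0.5,0,0,0]]'
```

```text
time_s: 5.33
tcp_pos: [0.4147, 0.341, 0.0317]
eef_rot: [-180.0, -0.0, 16.0]
contact_force: [0.1, 0.3, 2.5]
gripper_width: 0.0117
gripper_force: 30.0
time_s: 6.0
tcp_pos: [0.4143, 0.3404, 0.1225]
eef_rot: [180.0, 0.0, 16.0]
contact_force: [-0.3, 1.0, -3.9]
gripper_width: 0.0115
gripper_force: 30.0
```

```bash
python3 -m creep '[[8,0,-0.3,0,0,0,0],[8,0.1,-0.6,0,0,0,-1],[8,0.15,-0.9,0,0,0,-1],[8,0.15,-0.9,0,0,0,-1],[8,0.15,-0.9,0,0,0,-1],[8,0.15,-0.9,0,0,0,-1],[8,0.15,-0.9,0,0,0,-1],[8,0.15,-0.9,0,0,0,-1]]'
python3 -m creep '[[8,0.2,-0.9,0,0,0,-1],[8,0.2,-0.9,0,0,0,-1],[8,0.2,-0.9,0,0,0,-0.8],[8,0.15,-0.9,0,0,0,0],[8,0.15,-0.9,0,0,0,0],[8,0.15,-0.9,0,0,0,0],[8,0.15,-0.9,0,0,0,0],[8,0.15,-0.9,0,0,0,0]]'
python3 -m creep '[[8,0.15,-0.9,0,0,0,0],[8,0.15,-0.9,0,0,0,0],[8,0.1,-0.7,0,0,0,0],[8,0.0,-0.4,0,0,0,0],[8,0,-0.2,0,0,0,0],[8,0,0,0,0,0,0],[8,0,0,0,0,0,0],[8,0,0,0,0,0,0]]'
python3 - <<'E'
from fit import *
V=[]
for i,n in enumerate(["scene","side","wrist"]):
    c=capture(n)
    if n=="wrist": save(c,"w2.png")
    if n!="wrist":
        m=mask(c,"rack",[(232,232),(343,233)][i],20)
        if m is not None: print(n,"rack",fit([(c,m)],"rack",(.657,.0075,6.2),0))
        m=mask(c,"mat",[(0,0),(339,267)][i],25)
        if m is not None:
            b=cv2.minAreaRect(ray(c,np.argwhere(m)[:,::-1],0)[:,:2].astype(np.float32)*1000);print("mat",b)
    ds=outline_of(c,"board")
    for d in ds:
        p,e=fit([(c,d["region"].astype(np.float32))],"board",(.489,-.078,6.2),.1)
        if e<.5: print(n,"board",np.round(p,4),e)
s=r.get_state();print(s["time_s"],s["tcp_pos"],s["eef_rot"])
E
```

```text
time_s: 6.67
tcp_pos: [0.4386, 0.1807, 0.1207]
eef_rot: [180.0, 0.1, 8.9]
contact_force: [0.9, 1.1, -3.2]
gripper_width: 0.0114
gripper_force: 30.0
time_s: 7.33
tcp_pos: [0.4719, 0.0012, 0.1208]
eef_rot: [180.0, 0.1, 6.1]
contact_force: [0.1, 0.0, -3.8]
gripper_width: 0.0116
gripper_force: 30.0
time_s: 8.0
tcp_pos: [0.4832, -0.0736, 0.1215]
eef_rot: [-180.0, 0.0, 6.2]
contact_force: [0.2, -0.4, -3.8]
gripper_width: 0.0119
gripper_force: 30.0
scene rack (array([0.65608156, 0.00653256, 5.85145571]), np.float64(0.07580894976854324))
mat ((599.4717407226562, -92.51073455810547), (64.97358703613281, 47.67152404785156), 9.09270191192627)
8.5 [ 0.48340079 -0.07400675  0.12156301] [-1.79998906e+02 -2.32390484e-03  6.19429067e+00]
```

View pics/w2.png

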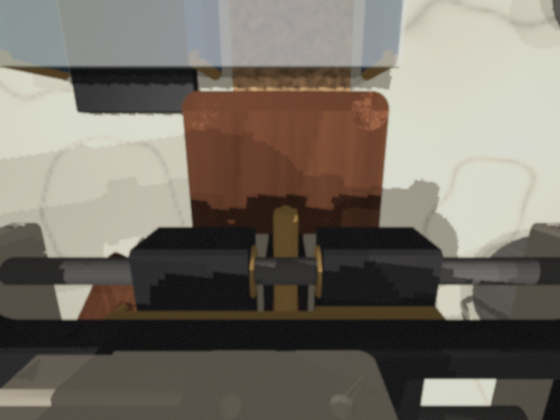

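Wrist view: the board is held level, its front edge at row 95, just ahead of the cork strip (232–350, row 78), with the slate sticking out at (135,90). Lowering it now.

```bash
python3 -m creep '[[8,0,-0.1,-0.3,0,0,0],[8,0,-0.1,-0.6,0,0,0],[8,0,0,-0.7,0,0,0],[8,0,0,-0.7,0,0,0],[8,0,0,-0.6,0,0,0],[8,0,0,-0.4,0,0,0],[8,0,0,-0.2,0,0,0],[8,0,0,0,0,0,0]]'
python3 - <<'E'
from fit import *
c=capture("wrist");save(c,"w3.png")
for t in ["mat","slate","stop","board"]:
    for d in outline_of(c,t):
        z={"mat":0,"slate":.014,"stop":.014,"board":.03}[t]
        b=cv2.minAreaRect(ray(c,np.argwhere(d["region"])[:,::-1],z)[:,:2].astype(np.float32)*1000);print(t,round(d["conf"],2),np.round(d["bbox"]),np.round(b[0],1),np.round(b[1],1),round(b[2],1))
print(r.get_state()["tcp_pos"])
E
```

```text
time_s: 9.17
tcp_pos: [0.4825, -0.0795, 0.0327]
eef_rot: [180.0, 0.2, 6.2]
contact_force: [0.2, 0.9, -3.3]
gripper_width: 0.0114
gripper_force: 30.0
mat 0.64 [192.  24. 378.  91.] [589.4 -66.8] [ 37.2 106.1] 6.7
slate 0.69 [  0.  24. 149. 105.] [570.3  51.4] [41.5 85.2] 6.1
board 0.95 [184.  92. 389. 311.] [503.9 -76.7] [129.5 108.6] 6.1
board 0.53 [ 63. 311.  82. 320.] [421.8  51.2] [ 6.5 11.7] 6.1
[ 0.48400225 -0.07904058  0.0347783 ]
```

View pics/w3.png

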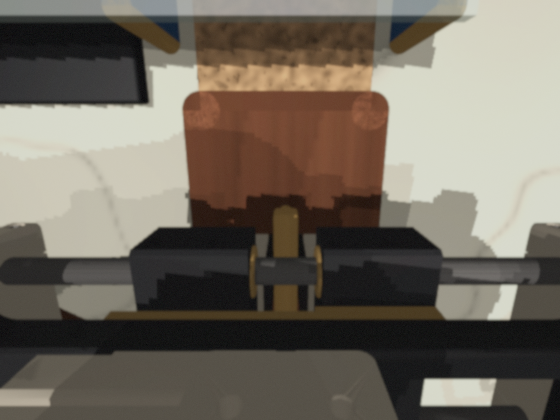

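Wrist view: the board is centred ahead of the cork strip (190–378, rows 25–90), and the measured lateral offset is under 1 mm. Setting it down slowly.

```bash
python3 -m creep '[[8,0,0,-0.1,0,0,0],[8,0,0,-0.1,0,0,0],[8,0,0,-0.1,0,0,0],[8,0,0,-0.1,0,0,0],[8,0,0,0,0,0,0],[8,0,0,0,0,0,0]]'
python3 -m creep '[[8,0,0,-0.04,0,0,0],[8,0,0,-0.03,0,0,0],[8,0,0,-0.02,0,0,0],[8,0,0,0,0,0,0],[8,0,0,0,0,0,0]]'
```

```text
time_s: 9.92
tcp_pos: [0.4832, -0.0792, 0.0238]
eef_rot: [180.0, 0.0, 6.2]
contact_force: [-0.2, -0.7, -4.1]
gripper_width: 0.0113
gripper_force: 30.0
time_s: 10.33
tcp_pos: [0.4834, -0.0791, 0.0218]
eef_rot: [-180.0, 0.0, 6.2]
contact_force: [0.4, -0.4, -3.5]
gripper_width: 0.0117
gripper_force: 30.0
```

```bash
python3 -m creep '[[8,0,0,-0.03,0,0,0],[8,0,0,-0.03,0,0,0],[8,0,0,0,0,0,0],[8,0,0,0,0,0,0]]'
```

```text
time_s: 10.67
tcp_pos: [0.4835, -0.0791, 0.0217]
eef_rot: [180.0, -0.0, 6.2]
contact_force: [-6.3, 2.2, 14.0]
gripper_width: 0.0115
gripper_force: 30.0
```

```bash
python3 -m creep '[[8,0,0,0.04,0,0,0],[8,0,0,0,0,0,0],[8,0,0,0,0,0,0]]'
python3 -m creep '[[20,0,0,0,0,0,0],[30,0,0,0,0,0,0],[45,0,0,0,0,0,0],[55,0,0,0,0,0,0],[55,0,0,0,0,0,0],[55,0,0,0,0,0,0],[55,0,0,0,0,0,0],[55,0,0,0,0,0,0]]'
```

```text
time_s: 10.92
tcp_pos: [0.4837, -0.079, 0.0217]
eef_rot: [-180.0, -0.0, 6.2]
contact_force: [-1.9, 1.1, 4.7]
gripper_width: 0.0114
gripper_force: 30.0
time_s: 11.58
tcp_pos: [0.4834, -0.0791, 0.0213]
eef_rot: [180.0, 0.0, 6.2]
contact_force: [0.2, 0.2, -0.1]
gripper_width: 0.054
gripper_force: 0.0
```

```bash
python3 -m creep '[[55,0,0,0.5,0,0,0],[55,0,0,0.9,0,0,0],[55,0,0,0.9,0,0,0],[55,0,0,0.9,0,0,0],[55,-0.6,-0.06,0,0,0,0],[55,-0.8,-0.08,0,0,0,0],[55,-0.8,-0.08,0,0,0,0],[55,-0.8,-0.08,0,0,0,0]]'
python3 -m creep '[[55,-0.58,-0.08,0,0,0,0],[55,0,0,0,0,0,0],[55,0,0,0,0,0,0]]'
python3 - <<'E'
from fit import *
for n in ["wrist","scene","side"]:
    c=capture(n)
    if n=="wrist":save(c,"w4.png")
    for d in outline_of(c,"board"):
        p,e=fit([(c,d["region"].astype(np.float32))],"board",(.4905,-.078,6.2),0)
        if e<.6: print(n,"board",np.round(p,4),round(e,3),d["bbox"])
    if n=="wrist":
      for d in outline_of(c,"mat")[:1]:
        b=cv2.minAreaRect(ray(c,np.argwhere(d["region"])[:,::-1],0)[:,:2].astype(np.float32)*1000);print("mat",b)
s=r.get_state();print(s["time_s"],s["tcp_pos"],s["eef_rot"],s["joints"])
E
```

```text
time_s: 12.25
tcp_pos: [0.4075, -0.0867, 0.1013]
eef_rot: [-180.0, -0.0, 6.2]
contact_force: [-0.3, 1.2, -0.2]
gripper_width: 0.055
gripper_force: 0.0
time_s: 12.5
tcp_pos: [0.3937, -0.0887, 0.1017]
eef_rot: [-180.0, -0.1, 6.2]
contact_force: [1.6, 0.8, 0.1]
gripper_width: 0.0551
gripper_force: 0.0
wrist board [ 0.4897 -0.0778  6.1632] 0.006 [213.0, 0.3, 360.4, 239.6]
scene board [ 0.4732 -0.0808  5.9222] 0.176 [196.3, 162.2, 231.6, 210.3]
12.85 [ 0.39421789 -0.08857958  0.10113598] [1.79994844e+02 2.52815446e-02 6.17644834e+00] [ 1.56767406e+01  2.01520915e+00 -4.17807615e+01  1.26413235e-03
 -4.62298152e+01  8.04988342e+01]
```

View pics/w4.png

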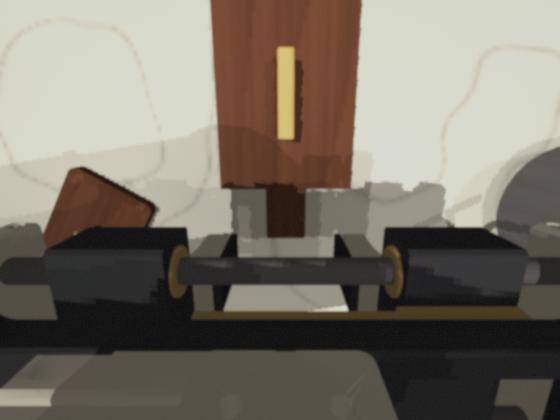

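Wrist view: the board lies flat and free, handle at (286,92), with the tab (286,212) centred between the fingers. Descending on the tab.

```bash
python3 -m creep '[[55,0,0,-0.6,0,0,0],[55,0,0,-0.8,0,0,0],[55,0,0,-0.8,0,0,0],[55,0,0,-0.8,0,0,0],[55,0,0,-0.5,0,0,0],[55,0,0,-0.25,0,0,0],[55,0,0,-0.1,0,0,0],[55,0,0,0,0,0,0]]' 12
python3 -m creep '[[31,0,0,0,0,0,0],[31,0,0,0,0,0,0],[31,0,0,0,0,0,0],[31,0,0,0,0,0,0],[31,0,0,0,0,0,0],[31,0,0,0,0,0,0],[31,0,0,0,0,0,0]]' 12
```

```text
time_s: 13.52
tcp_pos: [0.3939, -0.0887, 0.0048]
eef_rot: [180.0, 0.1, 6.2]
contact_force: [-0.0, -0.2, 0.4]
gripper_width: 0.0551
gripper_force: 0.0
time_s: 14.1
tcp_pos: [0.3943, -0.0885, 0.0056]
eef_rot: [-180.0, -0.1, 6.2]
contact_force: [-1.1, 0.7, 7.6]
gripper_width: 0.0337
gripper_force: 12.0
```

```bash
python3 -m creep '[[31,0.1,0.01,0.03,0,0,0],[31,0.3,0.03,0,0,0,0],[31,0.4,0.042,0,0,0,0],[31,0.4,0.042,0,0,0,0],[31,0.4,0.042,0,0,0,0],[31,0,0,0,0,0,0]]'
python3 - <<'E'
from fit import *
for n in ["wrist","side"]:
    c=capture(n)
    for d in outline_of(c,"board"):
        p,e=fit([(c,d["region"].astype(np.float32))],"board",(.53,-.074,6.2),0)
        if e<.6: print(n,"board",np.round(p,4),round(e,3),d["bbox"])
    if n=="side":
        m=mask(c,"rack",(343,233),25)
        if m is not None: print(fit([(c,m)],"rack",(.656,.0065,6.2),0))
s=r.get_state();print(s["time_s"],s["tcp_pos"],s["eef_rot"],s["contact_force"],s["moment"])
E
```

```text
time_s: 14.6
tcp_pos: [0.4374, -0.084, 0.0059]
eef_rot: [180.0, -0.1, 6.2]
contact_force: [2.5, -0.0, -2.2]
gripper_width: 0.0339
gripper_force: 12.0
wrist board [ 0.5334 -0.073   6.2001] 0.037 [165.9, 0.9, 411.3, 300.0]
(array([0.6695179 , 0.00770613, 0.74672973]), np.float64(0.47300729155540466))
14.85 [ 0.43397137 -0.08442769  0.00581313] [-1.79996788e+02 -2.39812698e-02  6.18196294e+00] [ 0.95756892 -0.31381301 -2.25977851] [ 0.00698469 -0.47666578  0.02932216]
```

```bash
python3 -m creep '[[31,0.2,0.02,0,0,0,0],[31,0.4,0.043,0,0,0,0],[31,0.4,0.043,0,0,0,0],[31,0.4,0.043,0,0,0,0],[31,0.4,0.043,0,0,0,0],[31,0.4,0.043,0,0,0,0],[31,0.2,0.021,0,0,0,0],[31,0.1,0.011,0,0,0,0]]'
python3 -m creep '[[31,0.2,0.021,0,0,0,0],[31,0.2,0.021,0,0,0,0],[31,0.2,0.021,0,0,0,0],[31,0.1,0.011,0,0,0,0],[31,0,0,0,0,0,0],[31,0,0,0,0,0,0]]'
python3 - <<'E'
from fit import *
c=capture("wrist");save(c,"w5.png")
for d in outline_of(c,"board")[:2]:
    p,e=fit([(c,d["region"].astype(np.float32))],"board",(.618,-.065,6.2),0);print(np.round(p,4),round(e,3),d["bbox"])
for d in outline_of(c,"mat")[:1]:
    b=cv2.minAreaRect(ray(c,np.argwhere(d["region"])[:,::-1],0)[:,:2].astype(np.float32)*1000);print("mat",b)
for d in outline_of(c,"slate")[:1]:
    b=cv2.minAreaRect(ray(c,np.argwhere(d["region"])[:,::-1],.014)[:,:2].astype(np.float32)*1000);print("slate",b)
s=r.get_state();print(s["time_s"],s["tcp_pos"],s["eef_rot"],s["contact_force"],s["moment"])
E
```

```text
time_s: 15.52
tcp_pos: [0.4974, -0.0777, 0.0056]
eef_rot: [180.0, -0.0, 6.2]
contact_force: [-1.6, 0.2, -2.2]
gripper_width: 0.0342
gripper_force: 12.0
time_s: 16.02
tcp_pos: [0.5145, -0.0758, 0.0059]
eef_rot: [-180.0, -0.1, 6.2]
contact_force: [1.6, -0.0, -1.9]
gripper_width: 0.0336
gripper_force: 12.0
[ 0.6104 -0.0647  6.2961] 0.864 [172.4, 99.1, 399.9, 304.1]
slate ((566.71484375, 42.19751739501953), (30.507781982421875, 69.46116638183594), 6.155766010284424)
16.2167 [ 0.51402377 -0.07588868  0.00592325] [-1.79997527e+02 -3.07270378e-02  6.18872284e+00] [ 1.00132909 -0.27950777 -2.7299432 ] [-0.10062518 -0.16390434 -0.00848088]
```

View pics/w5.png

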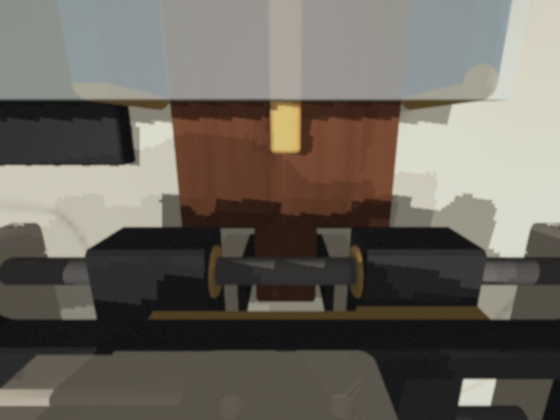

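Wrist view: the board is well inside the mat bay, centred between the noses (about 165 and 405), and the handle's rear end is at (285,128). Approaching the stop slowly now.

```bash
python3 -m creep '[[31,0.15,0.016,0,0,0,0],[31,0.2,0.021,0,0,0,0],[31,0.2,0.021,0,0,0,0],[31,0.15,0.016,0,0,0,0],[31,0.1,0.011,0,0,0,0],[31,0.05,0.005,0,0,0,0],[31,0,0,0,0,0,0]]'
python3 -m creep '[[31,0.04,0.004,0,0,0,0],[31,0.04,0.004,0,0,0,0],[31,0.04,0.004,0,0,0,0],[31,0.04,0.004,0,0,0,0],[31,0,0,0,0,0,0]]'
```

```text
time_s: 16.8
tcp_pos: [0.5357, -0.0736, 0.0057]
eef_rot: [180.0, -0.0, 6.2]
contact_force: [0.7, -0.1, -3.2]
gripper_width: 0.0337
gripper_force: 12.0
time_s: 17.22
tcp_pos: [0.5393, -0.0732, 0.0058]
eef_rot: [180.0, -0.0, 6.2]
contact_force: [-0.1, -0.7, -2.0]
gripper_width: 0.034
gripper_force: 12.0
```

```bash
python3 -m creep '[[31,0.04,0.004,0,0,0,0],[31,0.04,0.004,0,0,0,0],[31,0,0,0,0,0,0],[31,0,0,0,0,0,0]]'
python3 -m creep '[[31,0.04,0.004,0,0,0,0],[31,0,0,0,0,0,0],[31,0,0,0,0,0,0]]'
python3 -m creep '[[31,0.04,0.004,0,0,0,0],[31,0,0,0,0,0,0],[31,0,0,0,0,0,0]]'
```

```text
time_s: 17.55
tcp_pos: [0.5414, -0.0731, 0.0059]
eef_rot: [180.0, -0.0, 6.2]
contact_force: [-0.8, 0.1, -2.7]
gripper_width: 0.0338
gripper_force: 12.0
time_s: 17.8
tcp_pos: [0.5422, -0.073, 0.0058]
eef_rot: [-180.0, -0.0, 6.2]
contact_force: [-0.3, 0.4, -2.3]
gripper_width: 0.0338
gripper_force: 12.0
time_s: 18.05
tcp_pos: [0.5433, -0.0729, 0.0058]
eef_rot: [180.0, -0.0, 6.2]
contact_force: [-0.7, 0.8, -1.7]
gripper_width: 0.0337
gripper_force: 12.0
```

```bash
for i in 1; do :; done; python3 -m creep '[[31,0.04,0.004,0,0,0,0],[31,0,0,0,0,0,0],[31,0,0,0,0,0,0]]' | sed -n '2p;4p'
python3 -m creep '[[31,0.03,0.003,0,0,0,0],[31,0,0,0,0,0,0],[31,0,0,0,0,0,0]]' | sed -n '2p;4p'
python3 -m creep '[[31,0.03,0.003,0,0,0,0],[31,0,0,0,0,0,0],[31,0,0,0,0,0,0]]' | sed -n '2p;4p'
```

```text
tcp_pos: [0.5443, -0.0728, 0.0058]
contact_force: [0.1, -0.7, -2.4]
tcp_pos: [0.545, -0.0727, 0.0058]
contact_force: [-0.2, 0.0, -2.6]
tcp_pos: [0.5452, -0.0727, 0.0056]
contact_force: [-1.7, 0.5, -2.1]
```

```bash
python3 -m creep '[[31,0.02,0.002,0,0,0,0],[31,0,0,0,0,0,0],[31,0,0,0,0,0,0]]' | sed -n '2p;4p'
python3 -m creep '[[31,0.02,0.002,0,0,0,0],[31,0,0,0,0,0,0],[31,0,0,0,0,0,0]]' | sed -n '2p;4p'
```

```text
tcp_pos: [0.5453, -0.0727, 0.0055]
contact_force: [-4.6, 0.6, -1.1]
tcp_pos: [0.5453, -0.0727, 0.0055]
contact_force: [-5.6, 0.8, 0.0]
```

Contact with the stop: about 5.6 N at the expected place (TCP x 0.545), and the tool no longer advances. Letting go.

```bash
python3 -m creep '[[36,0,0,0,0,0,0],[40,0,0,0,0,0,0],[48,0,0,0,0,0,0],[55,0,0,0,0,0,0],[55,0,0,0,0,0,0],[55,0,0,0,0,0,0]]'
python3 -m creep '[[55,-0.1,-0.01,0.3,0,0,0],[55,-0.1,-0.01,0.8,0,0,0],[55,0,0,0.9,0,0,0],[55,0,0,0.9,0,0,0],[55,0,0,0.9,0,0,0],[55,-0.5,-0.05,0.5,0,0,0],[55,-0.5,-0.05,0,0,0,0],[55,0,0,0,0,0,0]]'
python3 - <<'E'
from fit import *
for n in ["wrist","side","scene"]:
    c=capture(n);save(c,n+"6.png")
    if n=="wrist":
        a=c
        for t in ["board","mat","slate"]:
          for d in outline_of(c,t)[:2]:
            b=cv2.minAreaRect(ray(c,np.argwhere(d["region"])[:,::-1],{"board":.016,"mat":0,"slate":.014}[t])[:,:2].astype(np.float32)*1000);print(t,round(d["conf"],2),d["bbox"],np.round(b[0],1),np.round(b[1],1),round(b[2],2))
s=r.get_state();print(s["time_s"],s["tcp_pos"],s["contact_force"])
E
```

```text
time_s: 19.8
tcp_pos: [0.547, -0.0725, 0.006]
eef_rot: [180.0, -0.0, 6.2]
contact_force: [0.4, -0.3, 0.3]
gripper_width: 0.0542
gripper_force: 0.0
time_s: 20.47
tcp_pos: [0.5151, -0.0757, 0.1149]
eef_rot: [-180.0, -0.1, 6.2]
contact_force: [-1.4, -0.6, -0.8]
gripper_width: 0.0551
gripper_force: 0.0
board 0.6 [224.2, 116.2, 351.3, 203.9] [554.6 -71.1] [ 75.3 110.3] 6.12
slate 0.81 [64.2, 115.9, 193.7, 151.1] [563.9  62.9] [ 30.  107.5] 6.12
20.7667 [ 0.51690154 -0.07551783  0.11295113] [-0.14544032  1.13810263 -0.55707912]
```

View pics/wrist6.png

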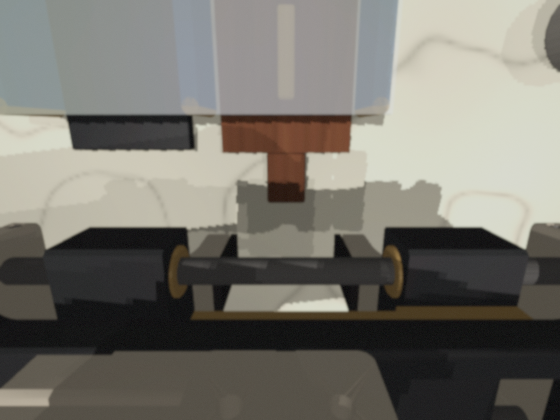

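The board is square in the mat bay: 75 mm shows in front of the rack (75 expected), yaw is 6.1°, and the tab is at (286,178). The slate at (130,133) is unmoved. Handing in.

```bash
python3 -c "
from plant import close_job
print(close_job())"
```

```text
the job is handed in; nothing more can be done
None
```

The walnut board is in the cork-mat bay, square on the mat and pressed lightly (about 6 N) against the brass stop; I let go of it, backed the gripper clear and handed the job in at about 21 s.

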